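# Start the last coach screw of the bench vice

### The arm

A 6-joint arm with a two-finger parallel gripper is mounted at the origin on the work surface. World frame = base frame: x ahead of the robot, y to its left, z up, the work surface at z = 0. Lengths are in m, angles in rad, forces in N, time in s.
With the tool pointing down it reaches from about 0.35 to 0.925 m from the base axis. Payload 6.4 kg.
Tool frame: the origin (TCP) lies at the very end of the fingers, on their centre line; the grasp point (between the pads) lies 19 mm behind it; z points along the fingers, y is the line along which they close (so a half turn about z gives the same grasp; the last joint's range is limited). The gripper opens to 94 mm and grips with 3 to 60 N. Pads are 16 mm wide; open, the fingers measure 119 mm over their backs; the gripper's body (75 mm by 177 mm) begins 78 mm behind the grasp point.
Start: joints at [1.003, 0.245, 1.558, -0, 1.339, -0.174], TCP at [0.249, 0.6, 0.205] pointing down, gripper open.
Joint ranges: [-3.13, 3.13], [-1.02, 2.26], [0.13, 2.54], [-0.95, 4.09], [0.21, 2.88], [-2.74, 2.74]. Speed limits (rad/s): [2.57, 2.57, 3.14, 3.14, 3.14, 3.14].

### API

Orientations are given as a unit quaternion [x, y, z, w].
In Python, from rig import arm gives the robot as it stands. The module is installed in compiled form; this text tells all that it offers.
- The arm moves only by the tool servo_tool, never from a script. Its argument "increments" is a list of rows, each an object with "dr": the turn, a rotation vector about the tool's x, y, z in rad, a list of three; "dp": the shift along the tool's x, y, z in m, a list of three; "claw": the finger opening in m, from 0 to 0.094. In form: [{"dr": [wx, wy, wz], "dp": [tx, ty, tz], "claw": claw}, ...]. A call has 1 to 20 rows; each row is the pose to reach, as a shift and turn from the pose commanded when the call began, along the tool's axes at that moment; what a row does not reach only later rows make up. A row lasts 1/8 s, in which the tool goes at most 62.5 mm and 10.7 degrees, less where a joint would pass 70% of its speed; a pose out of reach is approached as far as the arm can. A call with a gripper value outside its range is refused whole. The fingers move at their own pace and stop on an object; "force" is the grip in N (left out, the last holds). Time passes only in rows, so rows that repeat a pose let the fingers close. It gives the time, the measured TCP pose, the force, the opening and the grip force at its end, in the units of the state.
- arm.sense(): the state, without advancing time (a new reading comes with each control period).
- arm.snapshot(name): name is "side" or "top"; returns a dict with "frame" (480x640x3 uint8, red, green, blue), "mtx" (3x3 intrinsics, pixels), "world_to_cam" (4x4, takes a point from world to camera coordinates). Camera axes: x right, y down, z forward; pixel columns grow to the right and rows downward; lengths in m; the calibration is good to about 2 mm. A picture is of the moment at which its call begins. There is no depth.
- arm.sign_off(): hands the job in; it is judged then, once.
The state is a dict: "time_s": time; "qpos": joint angles; "dq": joint speeds; "tau": joint torques, N m; "eef_pos": TCP position; "ee_rot": TCP orientation; "ft_force": force on the tool from outside, world axes, zero at the start; "torque": the same for the moment, N m; "grip_width": finger opening in m; "finger_force": force on a finger pad.
Only numpy, scipy, OpenCV 4.12 (cv2) and the standard library are available. Lean on these libraries where they do the work, as an engineer would, in place of code of your own. Each camera call takes 0.05 s, during which the arm holds its last target. There are 200 camera calls.

### The job

The last coach screw of the bench vice is only standing in its pilot hole. Take the nut driver out of the tool block, seat it fully over the hex head and, pressing down firmly all the while, turn the screw three quarters of a turn clockwise so that its thread bites and draws into the wood; do not let it spin without going down, and do not ram it. Then stand the driver back upright in its hole in the tool block, leaving the other things where they are.

Things in the scene. Friction and masses are not known exactly. Their poses are not given: they have to be found in the camera images.
- screw_head (a point): centre of the top of the hex head of the standing coach screw, about 69 mm above the table at the start. z is up along the screw; two opposite corners of the hexagon lie on this point's x axis, so the head looks the same every 60 degrees. The head is 13 mm across flats, 15 mm across corners, 6 mm high, with a conical chamfer on its top 1.8 mm
- coach_screw: the plain steel 8 mm coach screw, standing upright in the far right lug of the vice as the robot sees it, its head 28 mm above the lug; the vice's other three screws are home. Origin at the underside of the head, axes as screw_head. It stays upright by itself and does not turn or rise by itself. Turning it takes less than 0.05 N m, clockwise seen from above
- screw_depth (a joint): how far the standing screw has gone down into the wood, m. It goes down 5 mm a turn, but only while pressed down with more than about 15 N as it turns; with less it turns on the spot and reams its hole out. Pressing without turning does not move it. Keep the push below 40 N
- screw_idle (a joint): how much of its turning the screw has idled away, rad: clockwise turn minus the turn that its travel down accounts for. Grows when it is turned without enough push; negative when it is rammed in without turning
- vice: grey cast bench vice on a 250 x 220 x 27 mm plywood board fixed on the table; origin under the board's middle, x along the vice away from its tommy bar, y across the jaws. Lugs 8 mm thick, centres 58 mm off the middle in x, 55 mm in y; the standing screw is at (58, -55). Jaws: 66 mm wide, up to x = 32, top 107 mm above the table; anvil behind: 30 mm wide, up to x = 66, top 85 mm
- nut_driver: stubby nut driver, 113 mm long, 160 g, socket down. Origin at the centre of the socket's mouth, z up to the handle. From the mouth up: steel socket 23 mm thick, 26 long; shaft 12 mm thick; wooden collar 35 mm thick from 45 to 51; fluted round wooden handle 30 mm thick from 51 to 113 mm. The only tool with a straight, thick, fluted handle; it stands upright in a hole of the tool block
- driver_seat (a point): centre of the floor of the driver's hexagonal recess, which is 14 mm across flats and 8 mm deep (this lies 8 mm above the mouth), flared to 17 mm at the mouth, two opposite corners on the driver's x axis. It lies on the top of the screw's head when the driver is seated; let go, the driver stays standing on the head
- driver_mouth (a point): the centre of the mouth of the driver's socket (same as the driver's origin)
- tool_block: wooden block 76 x 214 x 65 mm, fixed on the table, origin under its middle, long side along its y. Three round holes in its top, 27 mm in diameter and 55 mm deep, in a row along its y, 66 mm apart. A tool hangs in its hole by its collar, which rests on the block's top, its lower end 20 mm above the table
- tool_block_hole0 (a point): centre of the mouth of the first hole (local y = -66 mm), at the block's top, 65 mm above the table
- tool_block_hole1 (a point): centre of the mouth of the middle hole
- tool_block_hole2 (a point): centre of the mouth of the third hole (local y = +66 mm)
- screwdriver: stubby screwdriver with a slim waisted wooden handle (25 mm in diameter, top 140 mm above the table), standing in another hole of the block; leave it
- awl: awl with a mushroom-shaped wooden handle (42 mm in diameter, top 118 mm above the table), standing in another hole of the block; leave it
- spare_screw: a spare coach screw lying on the vice's board; leave it
- thread_spool: spool of thread, 42 mm in diameter, 58 mm high, standing on the vice's board beside the standing screw; leave it
- mallet: wooden mallet lying at the left of the table, 240 mm long; leave it
There are look-alikes about, which are no part of the job. What is shaped like the nut_driver but orange is not meant.

How it is judged:
By the outcome, as a careful person would: the job done as asked, in the order asked, and still so for the second after the job is handed in, with the robot touching nothing.
It also fails if it takes over 67 s, if anything falls off the work surface, if the arm or the gripper's body presses on something with over 40 N, if the wrist force passes 120 N, or if a joint passes its speed limit or range.

## Working session

There is one attempt and no reset: what is moved stays moved. The work goes in short steps, Python scripts to look and compute and a tool call to move; the robot and the scene stay as the last step left them, time stands still between calls to the robot, and variables do not carry over. Pictures are saved under pics/ and viewed, at most 10 in all, crops included, and the job is handed in when it is done.

Besides the shell and the picture viewer there is one more tool, called after ">>>" as name([rows], argument=value, ...), one row to a line, values as JSON. servo_tool: Moves the arm, as the interface text tells. Its arguments: {"type":"object","properties":{"increments":{"type":"array","items":{"type":"object","properties":{"dr":{"type":"array","items":{"type":"number"}},"dp":{"type":"array","items":{"type":"number"}},"claw":{"type":"number"}}}},"force":{"type":"number"}},"required":["increments"]}

```bash
mkdir -p pics
python3 - <<'E'
from rig import arm
import cv2,pickle
s=arm.sense();print({k:s[k] for k in('time_s','eef_pos','ee_rot','ft_force','grip_width')})
for n in('side','top'):
    d=arm.snapshot(n);pickle.dump(d,open(f'{n}.pkl','wb'))
    cv2.imwrite(f'pics/{n}0.png',d['frame'][:,:,::-1]);print(n,d['mtx'].tolist(),d['world_to_cam'].round(4).tolist())
E
```

```text
{'time_s': 0.0, 'eef_pos': array([0.2490661 , 0.59973449, 0.20435809]), 'ee_rot': array([ 1.95612528e-01,  9.80680794e-01, -8.97267778e-04, -3.38290600e-04]), 'ft_force': array([-0.03506017, -0.14551865,  0.14876457]), 'grip_width': 0.0939328520333764}
side [[595.5866448116725, 0.0, 314.85490958079697], [0.0, 595.5866448116725, 222.8943969474627], [0.0, 0.0, 1.0]] [[0.9988, -0.0486, -0.0075, -0.5384], [-0.0326, -0.541, -0.8404, 0.0963], [0.0368, 0.8396, -0.5419, 1.4265], [0.0, 0.0, 0.0, 1.0]]
top [[525.9656976335167, 0.0, 323.10925996637627], [0.0, 525.9656976335167, 236.1590263142794], [0.0, 0.0, 1.0]] [[0.023, -0.9997, -0.0092, 0.0075], [-0.9921, -0.0216, -0.1236, 0.5461], [0.1234, 0.012, -0.9923, 1.0388], [0.0, 0.0, 0.0, 1.0]]
```

View pics/side0.png

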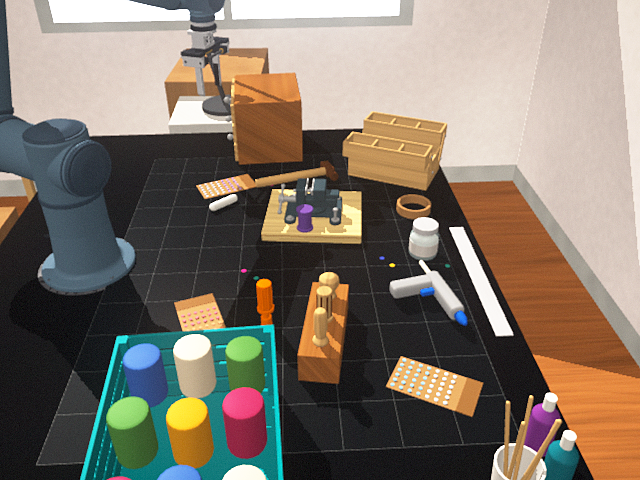

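View pics/top0.png

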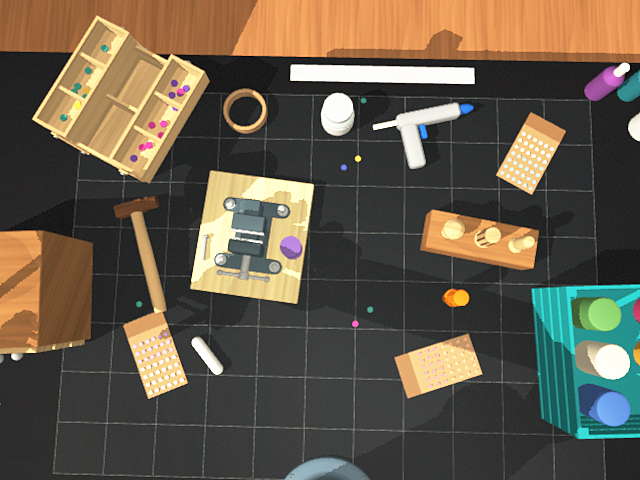

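Run:
```python
import cv2,pickle,numpy as np
t=pickle.load(open('top.pkl','rb'))['frame'][:,:,::-1];s=pickle.load(open('side.pkl','rb'))['frame'][:,:,::-1]
c=lambda f,x,y,w,h:cv2.resize(f[y:y+h,x:x+w],(400,300),interpolation=cv2.INTER_CUBIC)
# top block(410,195,140x105) top vice(190,165,140x105... 
im=np.vstack([np.hstack([c(t,414,190,133,100),c(t,185,163,200,150)]),np.hstack([c(s,265,260,160,120),c(s,255,165,120,90)])])
cv2.imwrite('pics/z.png',im)
```

```text
(no output)
```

View pics/z.png

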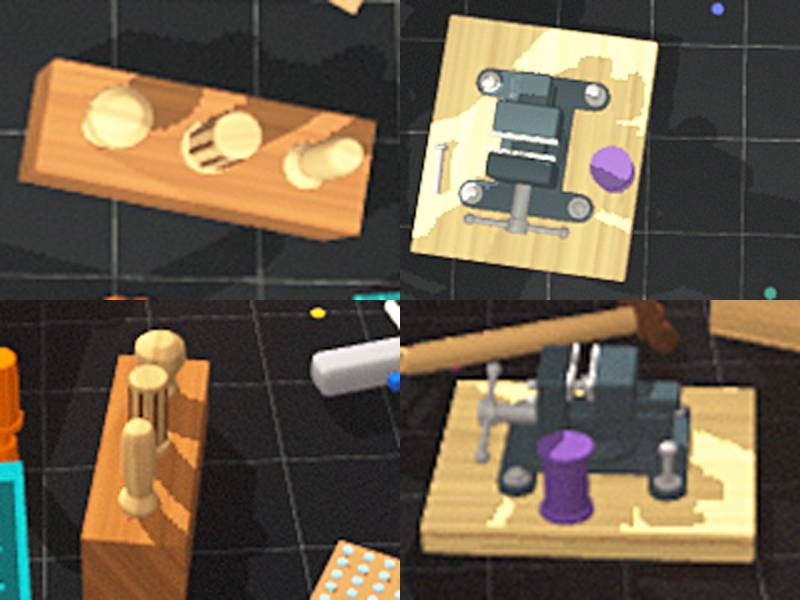

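```bash
cat > h.py <<'E'
import numpy as np,pickle
from scipy.optimize import least_squares
def proj(d,p):
    c=d['world_to_cam']@np.append(p,1);u=d['mtx']@c[:3];return u[:2]/u[2]
D={n:pickle.load(open(f'{n}.pkl','rb')) for n in('top','side')}
def tri(obs,z=None,guess=(.55,0,.07)):
    g=lambda x:np.array([x[0],x[1],z if z is not None else x[2]])
    f=lambda x:np.concatenate([proj(D[n],g(x))-uv for n,uv in obs])
    r=least_squares(f,guess[:2] if z is not None else guess);return g(r.x),r.fun
def px(x0,y0,s,u,v): return np.array([x0+(u+.5)*s-.5,y0+(v+.5)*s-.5])
E
python3 - <<'E'
from h import *
np.set_printoptions(precision=4,suppress=True)
b=lambda u,v:px(414,190,133/400,u,v); vt=lambda u,v:px(185,163,.5,u,v)
sb=lambda u,v:px(265,260,.4,u,v); sv=lambda u,v:px(255,165,.3,u,v)
def both(name,t,s,z):
    o=[('top',t),('side',s)]
    print(name,*tri(o),'| known z',*tri(o,z),'| top only',tri(o[:1],z)[0],'side only',tri(o[1:],z)[0])
both('driver top',b(236,136),sb(149,77),.133)
both('screw',vt(196,93),sv(268,147),.069)
for n,p in dict(FL=(450-400,15),FR=(658-400,42),NR=(627-400,282),NL=(411-400,252)).items(): print(n,tri([('top',vt(*p))],.027)[0])
for n,p in dict(FL=(90,90),FR=(148,90)).items(): pass
print('lugs',[tri([('top',vt(*p))],.048)[0] for p in((89,81),(71,192),(180,207))])
print('awl',tri([('top',b(118,118))],.118)[0],'scd',tri([('top',b(342,157)),('side',sb(138,130))],.14)[0])
print('spool',tri([('top',vt(212,169))],.085)[0])
E
python3 - <<'E'
import cv2,pickle,numpy as np
t=pickle.load(open('top.pkl','rb'))['frame'][:,:,::-1];s=pickle.load(open('side.pkl','rb'))['frame'][:,:,::-1]
c=lambda f,x,y,w,h:cv2.resize(f[y:y+h,x:x+w],(400,300),interpolation=cv2.INTER_CUBIC)
im=np.vstack([np.hstack([c(t,470,218,40,30),c(t,263,195,40,30)]),np.hstack([c(s,300,278,48,36),c(s,315,190,40,30)])])
cv2.imwrite('pics/z2.png',im)
E
```

```text
driver top [ 0.5433 -0.294   0.1303] [-0.0024 -0.1496 -0.1515  0.0237] | known z [ 0.5431 -0.2943  0.133 ] [ 0.6318 -0.2206 -0.2505 -0.9927] | top only [ 0.5427 -0.2932  0.133 ] side only [ 0.5434 -0.2973  0.133 ]
screw [0.5942 0.1007 0.0688] [-0.0014 -0.3118 -0.3869  0.0762] | known z [0.5942 0.1006 0.069 ] [ 0.0255 -0.3164 -0.3958  0.0125] | top only [0.5936 0.1007 0.069 ] side only [0.5952 0.1006 0.069 ]
FL [0.6803 0.2598 0.027 ]
FR [0.656  0.0418 0.027 ]
NR [0.408  0.0669 0.027 ]
NL [0.4331 0.2873 0.027 ]
lugs [array([0.6073, 0.2117, 0.048 ]), array([0.4939, 0.2247, 0.048 ]), array([0.4813, 0.1148, 0.048 ])]
awl [ 0.5544 -0.2246  0.118 ] scd [ 0.531 -0.358  0.14 ]
spool [0.5165 0.0813 0.085 ]
```

View pics/z2.png

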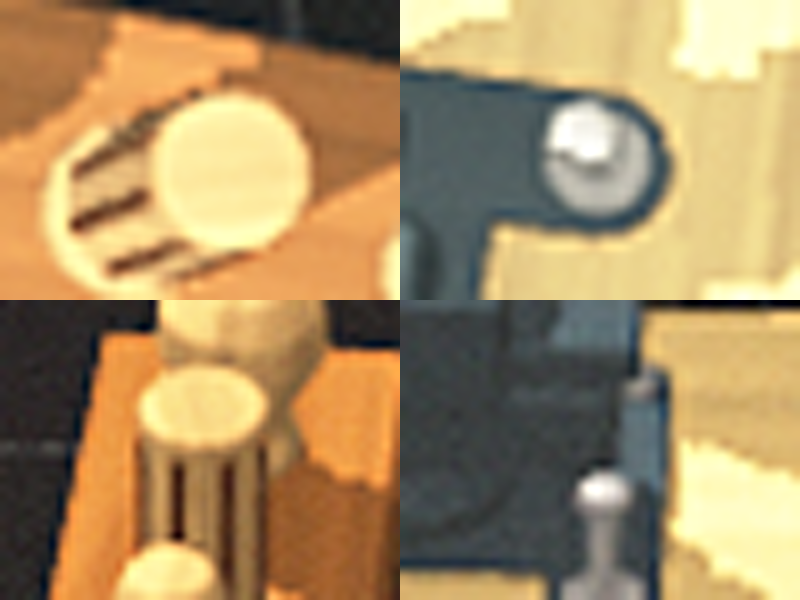

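Run:
```python
from h import *
import cv2
np.set_printoptions(precision=4,suppress=True)
ob={'top':px(470,218,.1,232,171),'side':px(300,278,.12,203.5,106)}
print('driver',tri([(n,ob[n]) for n in ob]),tri([(n,ob[n]) for n in ob],.133))
so={'top':px(263,195,.1,195,133),'side':px(315,190,.1,204,188)}
print('screw',tri([(n,so[n]) for n in so]),tri([(n,so[n]) for n in so],.069))
th=np.radians(np.arange(0,360,3))
for n in ob:
    c=tri([(n,ob[n])],.133)[0];g=D[n]['frame'].astype(np.float32).mean(2)
    cam=-D[n]['world_to_cam'][:3,:3].T@D[n]['world_to_cam'][:3,3]
    f=np.degrees(np.arctan2(*(cam-c)[[1,0]]));print(n,'facing',f)
    zr=np.linspace(.08,.125,20)
    P=np.array([[proj(D[n],[c[0]+.0145*np.cos(t),c[1]+.0145*np.sin(t),z]) for t in th] for z in zr],np.float32)
    v=cv2.remap(g,P[...,0],P[...,1],cv2.INTER_LINEAR)
    for z0,z1 in((0,7),(7,14)) if n=='side' else ((0,7),(7,14),(14,20)):
        m=v[z0:z1].mean(0)
        print([(int(np.degrees(th[i])),int(m[i])) for i in range(len(th)) if abs((np.degrees(th[i])-f+180)%360-180)<95])
```

```text
driver (array([ 0.5432, -0.2948,  0.1315]), array([ 0.0016,  0.1019,  0.1031, -0.0161])) (array([ 0.543 , -0.2949,  0.133 ]), array([ 0.3468,  0.0632,  0.0494, -0.5689]))
screw (array([0.5958, 0.1021, 0.0694]), array([ 0.001 ,  0.2376,  0.2951, -0.0585])) (array([0.5959, 0.1022, 0.069 ]), array([-0.0494,  0.2464,  0.3119,  0.0609]))
top facing 113.29190828775924
[(21, 102), (24, 106), (27, 111), (29, 116), (33, 121), (36, 125), (39, 129), (42, 130), (45, 127), (48, 121), (51, 114), (54, 106), (57, 98), (59, 98), (63, 103), (66, 113), (69, 129), (72, 147), (75, 163), (78, 174), (81, 180), (84, 183), (87, 184), (90, 182), (93, 175), (96, 157), (99, 128), (102, 96), (105, 78), (108, 87), (111, 114), (114, 146), (117, 173), (119, 193), (123, 204), (126, 207), (129, 206), (132, 204), (135, 200), (138, 191), (141, 171), (144, 141), (147, 112), (150, 96), (153, 100), (156, 118), (159, 139), (162, 158), (165, 173), (168, 183), (171, 189), (174, 190), (177, 188), (180, 181), (183, 174), (186, 165), (189, 156), (192, 148), (195, 142), (198, 139), (201, 136), (204, 134), (207, 132)]
[(21, 113),
[... 2223 characters left out ...]
(177, 95), (180, 95), (183, 95), (186, 94), (189, 94), (192, 95), (195, 95), (198, 96), (201, 101), (204, 111), (207, 122), (210, 133), (213, 144), (216, 154), (219, 160), (222, 166), (225, 171), (228, 167), (230, 158), (234, 149), (237, 140), (239, 130), (243, 121), (246, 130), (248, 145), (252, 158), (255, 160), (258, 162), (261, 159), (264, 152), (267, 145), (270, 139), (273, 131), (276, 115), (279, 92), (282, 71), (285, 61), (288, 51), (291, 52), (294, 70), (297, 88), (300, 99), (303, 105), (306, 110), (309, 111), (312, 105), (315, 99), (318, 93), (321, 85), (324, 78), (327, 71), (330, 64), (333, 58), (336, 58), (339, 62), (342, 65), (345, 67), (348, 69), (351, 71), (354, 71), (357, 72)]
```

```bash
cat >> h.py <<'E'
from scipy.spatial.transform import Rotation as R
def state():
    from rig import arm
    s=arm.sense();r=R.from_quat(s['ee_rot']);y=r.as_matrix()[:,1]
    print('t',round(s['time_s'],2),'p',s['eef_pos'].round(4),'alpha',round(np.degrees(np.arctan2(y[1],y[0])),2),'q',s['qpos'].round(3),'F',s['ft_force'].round(1),'M',s['torque'].round(2),'w',round(s['grip_width'],4),'gf',round(float(np.max(s['finger_force'])),1),'tilt',r.as_matrix()[:2,2].round(4))
    return s,r
def goal(x,y,z,al,s=None):
    s,r=state();a=np.radians(al)
    Rt=np.c_[[np.cos(a+np.pi/2),np.sin(a+np.pi/2),0],[np.cos(a),np.sin(a),0],[0,0,-1]]
    print(' dp',r.inv().apply(np.array([x,y,z])-s['eef_pos']).round(4).tolist(),'dr',(r.inv()*R.from_matrix(Rt)).as_rotvec().round(4).tolist())
E
python3 -c "
from h import *
goal(.543,-.295,.19,-10)"
```

```text
t 0.1 p [0.2491 0.5998 0.2045] alpha 67.44 q [ 1.003  0.246  1.559  0.     1.339 -0.174] F [-0.4  0.6 -0.6] M [-0.02 -0.04 -0.01] w 0.0941 gf 0.0 tilt [-0.001  -0.0014]
 dp [-0.6147, -0.7135, 0.0155] dr [-0.0017, 0.0009, 1.3516]
```

>>> servo_tool([
  {"dr": [-0.002,0.001,1.352],"dp": [-0.615,-0.7135,0.0155],"claw": 0.075},
  {"dr": [-0.002,0.001,1.352],"dp": [-0.615,-0.7135,0.0155],"claw": 0.075},
  {"dr": [-0.002,0.001,1.352],"dp": [-0.615,-0.7135,0.0155],"claw": 0.075},
  {"dr": [-0.002,0.001,1.352],"dp": [-0.615,-0.7135,0.0155],"claw": 0.075},
  {"dr": [-0.002,0.001,1.352],"dp": [-0.615,-0.7135,0.0155],"claw": 0.075},
  {"dr": [-0.002,0.001,1.352],"dp": [-0.615,-0.7135,0.0155],"claw": 0.075},
  {"dr": [-0.002,0.001,1.352],"dp": [-0.615,-0.7135,0.0155],"claw": 0.075},
  {"dr": [-0.002,0.001,1.352],"dp": [-0.615,-0.7135,0.0155],"claw": 0.075},
  {"dr": [-0.002,0.001,1.352],"dp": [-0.615,-0.7135,0.0155],"claw": 0.075},
  {"dr": [-0.002,0.001,1.352],"dp": [-0.615,-0.7135,0.0155],"claw": 0.075},
  {"dr": [-0.002,0.001,1.352],"dp": [-0.615,-0.7135,0.0155],"claw": 0.075},
  {"dr": [-0.002,0.001,1.352],"dp": [-0.615,-0.7135,0.0155],"claw": 0.075},
  {"dr": [-0.002,0.001,1.352],"dp": [-0.615,-0.7135,0.0155],"claw": 0.075},
  {"dr": [-0.002,0.001,1.352],"dp": [-0.615,-0.7135,0.0155],"claw": 0.075},
  {"dr": [-0.002,0.001,1.352],"dp": [-0.615,-0.7135,0.0155],"claw": 0.075},
  {"dr": [-0.002,0.001,1.352],"dp": [-0.615,-0.7135,0.0155],"claw": 0.075},
  {"dr": [-0.002,0.001,1.352],"dp": [-0.615,-0.7135,0.0155],"claw": 0.075},
], force=10)

```text
time_s: 2.22
eef_pos: [0.5431, -0.2942, 0.1892]
ee_rot: [0.766, 0.642, 0.001, -0.001]
ft_force: [0.7, 0.3, 0.2]
grip_width: 0.0749
finger_force: 0.0
```

```bash
python3 -c "
from h import *
goal(.543,-.295,.086,-10)
from rig import arm
import cv2
a=arm.snapshot('top')['frame'][:,:,::-1];b=arm.snapshot('side')['frame'][:,:,::-1]
c=lambda f,x,y,w,h:cv2.resize(f[y:y+h,x:x+w],(400,400),interpolation=cv2.INTER_CUBIC)
cv2.imwrite('pics/a.png',np.hstack([c(a,410,160,150,150),c(b,245,200,160,160)]))
"
```

```text
t 2.23 p [ 0.5431 -0.2942  0.1892] alpha -10.05 q [-0.681  0.186  1.657  0.002  1.3   -0.506] F [0.7 0.3 0.2] M [-0.06  0.07 -0.  ] w 0.0749 gf 0.0 tilt [0.0001 0.003 ]
 dp [-0.0011, 0.0, 0.1032] dr [-0.0005, -0.0029, -0.0008]
```

View pics/a.png

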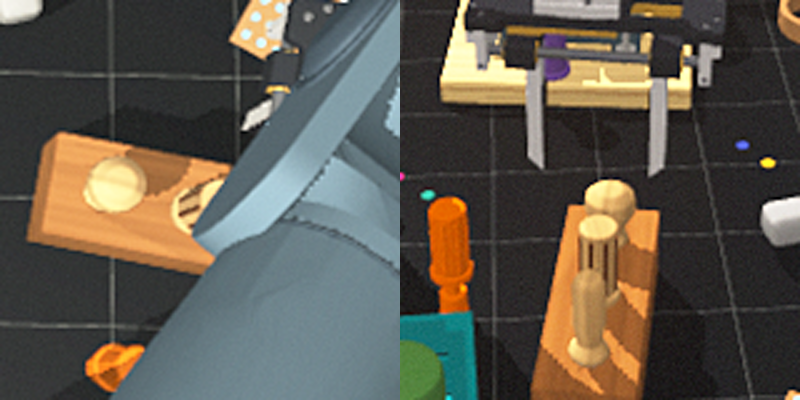

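>>> servo_tool([
  {"dr": [0,-0.003,0],"dp": [-0.0005,0,0.05],"claw": 0.06},
  {"dr": [0,-0.003,0],"dp": [-0.0005,0,0.1032],"claw": 0.06},
  {"dr": [0,-0.003,0],"dp": [-0.0005,0,0.1032],"claw": 0.05},
  {"dr": [0,-0.003,0],"dp": [-0.0005,0,0.1032],"claw": 0.02},
  {"dr": [0,-0.003,0],"dp": [-0.0005,0,0.1032],"claw": 0.02},
  {"dr": [0,-0.003,0],"dp": [-0.0005,0,0.1032],"claw": 0.02},
  {"dr": [0,-0.003,0],"dp": [-0.0005,0,0.1032],"claw": 0.02},
  {"dr": [0,-0.003,0],"dp": [-0.0005,0,0.1032],"claw": 0.02},
], force=10)

```text
time_s: 3.32
eef_pos: [0.5449, -0.2959, 0.0898]
ee_rot: [0.766, 0.643, 0.0, 0.002]
ft_force: [-1.2, 2.0, 7.6]
grip_width: 0.0297
finger_force: 10.0
```

```bash
python3 -c "
from h import *
goal(.543,-.295,.086,80)"
```

```text
t 3.33 p [ 0.5449 -0.2959  0.0898] alpha -10.02 q [-6.800e-01  2.990e-01  1.718e+00 -1.000e-03  1.120e+00 -5.050e-01] F [-1.2  2.   7.6] M [0.22 0.5  0.04] w 0.0297 gf 10.0 tilt [ 0.0035 -0.0035]
 dp [0.0005, -0.002, 0.0038] dr [0.001, 0.0055, -1.5712]
```

>>> servo_tool([
  {"dr": [0,0,0],"dp": [0,0,0],"claw": 0.046},
  {"dr": [0,0,0],"dp": [0,0,0],"claw": 0.046},
  {"dr": [0,0,-0.3],"dp": [0,0,0],"claw": 0.046},
  {"dr": [0,0,-0.8],"dp": [0,0,0],"claw": 0.046},
  {"dr": [0,0,-1.57],"dp": [0,0,0],"claw": 0.046},
  {"dr": [0,0,-1.57],"dp": [0,0,0],"claw": 0.046},
  {"dr": [0,0,-1.57],"dp": [0,0,0],"claw": 0.046},
  {"dr": [0,0,-1.57],"dp": [0,0,0],"claw": 0.046},
  {"dr": [0,0,-1.57],"dp": [0,0,0],"claw": 0.046},
  {"dr": [0,0,-1.57],"dp": [0,0,0],"claw": 0.046},
  {"dr": [0,0,-1.57],"dp": [0,0,0],"claw": 0.046},
  {"dr": [0,0,-1.57],"dp": [0,0,0],"claw": 0.046},
])

```text
time_s: 4.82
eef_pos: [0.5435, -0.2948, 0.0866]
ee_rot: [0.088, 0.996, -0.0, 0.0]
ft_force: [0.1, 0.9, 0.7]
grip_width: 0.0461
finger_force: 0.0
```

```bash
python3 -c "
from h import *
goal(.543,-.295,.086,80)"
```

```text
t 4.83 p [ 0.5435 -0.2948  0.0866] alpha 79.87 q [-6.800e-01  3.020e-01  1.720e+00 -1.000e-03  1.118e+00 -2.074e+00] F [0.1 0.9 0.7] M [ 0.02  0.   -0.04] w 0.0461 gf 0.0 tilt [ 0.0005 -0.001 ]
 dp [0.0005, -0.0002, 0.0006] dr [-0.0009, 0.0006, -0.0023]
```

>>> servo_tool([
  {"dr": [0,0,0],"dp": [0,0,0],"claw": 0.02},
  {"dr": [0,0,0],"dp": [0,0,0],"claw": 0.02},
  {"dr": [0,0,0],"dp": [0,0,0],"claw": 0.02},
  {"dr": [0,0,0],"dp": [0,0,0],"claw": 0.02},
  {"dr": [0,0,0],"dp": [0,0,0],"claw": 0.02},
  {"dr": [0,0,0],"dp": [0,0,0],"claw": 0.02},
], force=45)

```text
time_s: 5.58
eef_pos: [0.5436, -0.295, 0.0868]
ee_rot: [0.088, 0.996, -0.001, 0.0]
ft_force: [0.0, -0.9, -0.6]
grip_width: 0.0293
finger_force: 45.0
```

```bash
python3 -c "
from h import *
goal(.543,-.295,.21,80)"
```

```text
t 5.58 p [ 0.5436 -0.295   0.0868] alpha 79.93 q [-6.800e-01  3.020e-01  1.720e+00 -1.000e-03  1.118e+00 -2.075e+00] F [ 0.  -0.9 -0.6] M [-0.1   0.04  0.01] w 0.0293 gf 45.0 tilt [ 0.0006 -0.0014]
 dp [0.0005, -0.0003, -0.1232] dr [-0.0012, 0.0009, -0.0013]
```

>>> servo_tool([
  {"dr": [0,0,0],"dp": [0,0,-0.03],"claw": 0.02},
  {"dr": [0,0,0],"dp": [0,0,-0.08],"claw": 0.02},
  {"dr": [0,0,0],"dp": [0,0,-0.125],"claw": 0.02},
  {"dr": [0,0,0],"dp": [0,0,-0.125],"claw": 0.02},
])

```text
time_s: 6.08
eef_pos: [0.5454, -0.2961, 0.2163]
ee_rot: [0.088, 0.996, -0.003, 0.004]
ft_force: [-0.2, 0.7, -2.2]
grip_width: 0.0293
finger_force: 45.0
```

```bash
python3 -c "
from h import *
goal(.5955,.102,.19,145)"
```

```text
t 6.08 p [ 0.5454 -0.2961  0.2163] alpha 79.93 q [-0.68   0.163  1.633 -0.     1.336 -2.075] F [-0.2  0.7 -2.2] M [0.04 0.03 0.01] w 0.0293 gf 45.0 tilt [ 0.0071 -0.0062]
 dp [0.0205, 0.4008, 0.0241] dr [-0.009, 0.0044, -1.1356]
```

>>> servo_tool([
  {"dr": [0,0,0],"dp": [0,0.03,0.0],"claw": 0.02},
  {"dr": [0,0,-0.18],"dp": [0.004,0.09,0.0],"claw": 0.02},
  {"dr": [0,0,-0.36],"dp": [0.007,0.15,0.0],"claw": 0.02},
  {"dr": [0,0,-0.54],"dp": [0.01,0.21,0.0],"claw": 0.02},
  {"dr": [0,0,-0.72],"dp": [0.013,0.27,0.0],"claw": 0.02},
  {"dr": [0,0,-0.9],"dp": [0.016,0.33,0.01],"claw": 0.02},
  {"dr": [0,0,-1.05],"dp": [0.018,0.38,0.02],"claw": 0.02},
  {"dr": [0,0,-1.135],"dp": [0.018,0.4,0.02],"claw": 0.02},
  {"dr": [0,0,-1.135],"dp": [0.018,0.4,0.02],"claw": 0.02},
  {"dr": [0,0,-1.135],"dp": [0.018,0.4,0.02],"claw": 0.02},
  {"dr": [0,0,-1.135],"dp": [0.018,0.4,0.02],"claw": 0.02},
])

```text
time_s: 7.45
eef_pos: [0.5956, 0.101, 0.191]
ee_rot: [-0.46, 0.888, -0.001, -0.0]
ft_force: [-0.9, -0.0, -1.5]
grip_width: 0.0298
finger_force: 45.0
```

```bash
python3 -c "
from h import *
goal(.5955,.102,.145,145)
import pickle,cv2
from rig import arm
a=arm.snapshot('top');b=arm.snapshot('side');pickle.dump(a,open('t1.pkl','wb'));pickle.dump(b,open('s1.pkl','wb'))
c=lambda f,x,y,w,h:cv2.resize(f[y:y+h,x:x+w,::-1],(400,400),interpolation=cv2.INTER_CUBIC)
cv2.imwrite('pics/b.png',np.hstack([c(a['frame'],240,160,80,80),c(b['frame'],305,160,60,60)]))
"
```

```text
t 7.45 p [0.5956 0.101  0.191 ] alpha 144.83 q [-1.900e-02  1.530e-01  1.692e+00 -1.000e-03  1.297e+00 -2.546e+00] F [-0.9 -0.  -1.5] M [ 0.1   0.06 -0.  ] w 0.0298 gf 45.0 tilt [ 0.0002 -0.0014]
 dp [-0.0008, 0.0007, 0.046] dr [-0.001, -0.001, -0.003]
```

View pics/b.png

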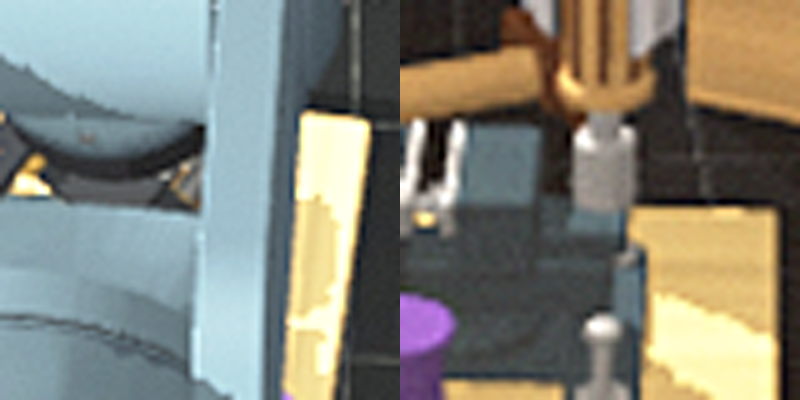

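```bash
python3 -c "
from h import *
s=D['side']
for p in [(.5956,.101,.125),(.5956,.101,.15),(.5956,.1015,.069),(.5956,.1015,.063)]: print(p,proj(s,p))
import pickle
f=pickle.load(open('s1.pkl','rb'))['frame'].astype(float).mean(2)
f0=s['frame'].astype(float).mean(2)
for r in range(181,190): print(r,f[r,326:346].astype(int))
for r in range(206,214): print(r,f[r,328:344].astype(int),f0[r,328:344].astype(int))
"
```

```text
(0.5956, 0.101, 0.125) [335.44696571 189.25020076]
(0.5956, 0.101, 0.15) [335.56217524 180.31786075]
(0.5956, 0.1015, 0.069) [335.18108615 208.56780246]
(0.5956, 0.1015, 0.063) [335.15488953 210.60167076]
181 [ 55  35  36  28  25 199 253 244 183 153 144 152 165 160  85  33  41  44
  45  42]
182 [ 53  38  33  28  40 149 188 203 176 155 156 144 141 130  67  29  46  42
  42  41]
183 [ 55  35  29  32  44 133 146 139 144 149 145 134 120 124  65  31  44  53
  54  57]
184 [ 55  41  38  46  53 133 151 145 143 141 136 130 126 123  80  44  42  43
  50  51]
185 [ 52  41  41  32  48 137 153 141 147 140 136 130 120 123  79  42  46  46
  44  42]
186 [ 47  39  29  26  65 133 145 146 142 143 136 127 129 125  73  32  43  40
  45  43]
187 [ 45  35  32  29  77 141 158 151 138 138 135 130 120 129  81  42  43  42
  39  41]
188 [ 46  29  36  23  50 132 147 144 143 143 139 125 125 123  84  44  39  48
  45  52]
189 [ 63  62  54  49  57 130 153 146 146 141 137 124 123 114  63  36  32  35
  31  37]
206 [ 68  70  65  69  64  59  50  48  66 104 114 111 118  89 157 231] [ 66  60  60  58  59  53  49  41  67  96 1
[... 275 characters left out ...]
 76 105 109 149 225]
209 [ 77  72  73  64 109 210 250 238 219 173  95  62  77 102 163 230] [ 68  70  68  61 100 203 246 230 214 167  89  59  73  97 159 229]
210 [ 76  73  71  68 106 143 174 175 161 132  81  64  64  95 169 232] [ 66  70  67  63  96 141 166 170 156 125  75  64  60  92 164 229]
211 [ 72  76  74  68  70 106 130 130 116  86  72  68  67 122 174 234] [ 67  68  71  68  67 102 123 122 114  81  66  69  62 112 172 232]
212 [ 73  78  68  70  64  88 132 141 112  82  71  70  58 132 224 237] [ 72  72  76  67  58  85 127 131 110  78  62  66  55 126 218 235]
213 [ 66  80  69  72  68  92 137 148 114  76  69  72  63 122 207 232] [ 73  66  70  65  68  84 134 136 105  79  68  63  56 111 203 232]
```

```bash
python3 -c "
from h import *
s=D['top'];f0=s['frame'].astype(float).mean(2)
for r in range(203,219): print(r,f0[r,274:294].astype(int))
for p in [(.595,.102,.069),(.595,.102,.063),(.595,.102,.041)]: print(p,proj(s,p))
"
```

```text
203 [ 82  92 122 141 155 179 181 179 182 184 180 186 201 199 198 199 198 198
 192 189]
204 [ 83  84  79  77  67  58  74 102 114 125 135 148 188 200 201 199 200 200
 195 190]
205 [ 87  90  87  82  91 129 161 187 173 113  79  82 115 172 199 199 202 200
 195 192]
206 [ 89  88  86  84 154 233 241 237 227 190 144 111  85 105 174 201 202 199
 193 194]
207 [ 88  88  83  94 208 252 241 237 238 226 189 154 136  83 104 176 206 200
 193 194]
208 [ 91  87  81 117 231 254 246 245 244 231 186 161 180 131  63 145 211 199
 191 194]
209 [ 89  91  82 136 232 248 246 253 253 242 180 162 190 162  78 139 200 201
 191 195]
210 [ 90  87  83 109 153 145 202 252 250 224 161 163 188 162  93  96 168 202
 191 194]
211 [ 90  92  83 130 182 163 153 157 143 143 166 173 191 165  95  80 150 201
 190 196]
212 [ 90  92  83 118 169 184 172 148 134 140 163 184 187 157  90  87 156 201
 196 195]
213 [ 94  92  84  99 148 183 186 179 172 173 182 189 176 127  75 108 171 199
 193 195]
214 [ 91  93  91  84 106 159 184 187 182 183 187 188 151  89  75 133 196 193
 194 195]
215 [ 95  94  93  92  82 111 154 168 169 170 167 149  98  76 104 177 205 192
 193 195]
216 [ 79  84  83  88  90  83  88 103 114 115  98  76  71  83 164 210 198 190
 193 194]
217 [117 108 109  91  81  85  78  72  73  74  73  78 107 156 195 204 192 188
 192 195]
218 [189 177 170 150 143 145 142 123 116 135 136 148 189 210 201 200 196 190
 193 194]
(0.595, 0.102, 0.069) [282.10778034 208.52607886]
(0.595, 0.102, 0.063) [282.36781396 209.05380966]
(0.595, 0.102, 0.041) [283.29657525 210.93870418]
```

>>> servo_tool([
  {"dr": [0,0,0],"dp": [-0.002,0.0014,0.03],"claw": 0.02},
  {"dr": [0,0,0],"dp": [-0.002,0.0014,0.05],"claw": 0.02},
  {"dr": [0,0,0],"dp": [-0.002,0.0014,0.054],"claw": 0.02},
  {"dr": [0,0,0],"dp": [-0.002,0.0014,0.056],"claw": 0.02},
  {"dr": [0,0,0],"dp": [-0.002,0.0014,0.058],"claw": 0.02},
  {"dr": [0,0,0],"dp": [-0.002,0.0014,0.058],"claw": 0.02},
])

```text
time_s: 8.3
eef_pos: [0.5962, 0.1046, 0.1339]
ee_rot: [-0.461, 0.887, -0.001, 0.0]
ft_force: [0.1, 0.0, -1.0]
grip_width: 0.0293
finger_force: 45.0
```

```bash
python3 -c "
from h import *
state()"
```

```text
t 8.3 p [0.5962 0.1046 0.1339] alpha 144.96 q [-1.300e-02  2.140e-01  1.731e+00 -1.000e-03  1.194e+00 -2.542e+00] F [ 0.1  0.  -1. ] M [0.07 0.07 0.03] w 0.0293 gf 45.0 tilt [ 0.0017 -0.0013]
```

>>> servo_tool([
  {"dr": [0,0,0],"dp": [0,0,0.001],"claw": 0.02},
  {"dr": [0,0,0],"dp": [0,0,0.002],"claw": 0.02},
  {"dr": [0,0,0],"dp": [0,0,0.003],"claw": 0.02},
  {"dr": [0,0,0],"dp": [0,0,0.003],"claw": 0.02},
])

```text
time_s: 8.8
eef_pos: [0.5958, 0.1042, 0.1303]
ee_rot: [-0.461, 0.887, -0.001, -0.0]
ft_force: [-0.3, -1.5, 0.1]
grip_width: 0.0292
finger_force: 45.0
```

```bash
python3 -c "
from h import *
state()"
```

```text
t 8.8 p [0.5958 0.1042 0.1303] alpha 144.96 q [-1.300e-02  2.180e-01  1.734e+00 -2.000e-03  1.189e+00 -2.542e+00] F [-0.3 -1.5  0.1] M [-0.45  0.13  0.03] w 0.0292 gf 45.0 tilt [ 0.0008 -0.002 ]
```

>>> servo_tool([
  {"dr": [0,0,0],"dp": [0.0004,-0.0003,0.001],"claw": 0.02},
  {"dr": [0,0,0],"dp": [0.0006,-0.0004,0.002],"claw": 0.02},
  {"dr": [0,0,0],"dp": [0.0006,-0.0004,0.003],"claw": 0.02},
  {"dr": [0,0,0],"dp": [0.0006,-0.0004,0.003],"claw": 0.02},
])

```text
time_s: 9.3
eef_pos: [0.5959, 0.1039, 0.1276]
ee_rot: [-0.461, 0.887, -0.001, 0.0]
ft_force: [-1.2, -1.1, 1.7]
grip_width: 0.0293
finger_force: 45.0
```

```bash
python3 -c "
from h import *
state()"
```

```text
t 9.3 p [0.5959 0.1039 0.1276] alpha 144.96 q [-1.400e-02  2.210e-01  1.736e+00 -1.000e-03  1.184e+00 -2.544e+00] F [-1.2 -1.1  1.7] M [-0.3   0.29 -0.01] w 0.0293 gf 45.0 tilt [ 0.001  -0.0012]
```

>>> servo_tool([
  {"dr": [0,0,0],"dp": [0.0004,0.0,0.001],"claw": 0.02},
  {"dr": [0,0,0],"dp": [0.0004,0.0,0.002],"claw": 0.02},
  {"dr": [0,0,0],"dp": [0.0004,0.0,0.003],"claw": 0.02},
  {"dr": [0,0,0],"dp": [0.0004,0.0,0.003],"claw": 0.02},
], force=60)

```text
time_s: 9.8
eef_pos: [0.5967, 0.1038, 0.1274]
ee_rot: [-0.461, 0.887, -0.001, 0.001]
ft_force: [-4.0, -0.5, 12.7]
grip_width: 0.0292
finger_force: 60.0
```

```bash
python3 -c "
from h import *
state()"
```

```text
t 9.8 p [0.5967 0.1038 0.1274] alpha 144.97 q [-1.400e-02  2.220e-01  1.735e+00 -1.000e-03  1.182e+00 -2.544e+00] F [-4.  -0.5 12.7] M [-0.12  1.16 -0.  ] w 0.0292 gf 60.0 tilt [ 0.0031 -0.0009]
```

>>> servo_tool([
  {"dr": [0,0,0],"dp": [0.0003,0.0004,0.001],"claw": 0.02},
  {"dr": [0,0,0],"dp": [0.0006,0.0008,0.002],"claw": 0.02},
  {"dr": [0,0,0],"dp": [0.0008,0.0012,0.0035],"claw": 0.02},
  {"dr": [0,0,0],"dp": [0.0008,0.0012,0.0035],"claw": 0.02},
])

```text
time_s: 10.3
eef_pos: [0.5971, 0.1038, 0.1271]
ee_rot: [-0.462, 0.887, -0.002, 0.003]
ft_force: [-5.9, -1.1, 24.7]
grip_width: 0.0293
finger_force: 60.0
```

```bash
python3 -c "
from h import *
state()"
```

```text
t 10.3 p [0.5971 0.1038 0.1271] alpha 144.97 q [-1.400e-02  2.200e-01  1.737e+00 -1.000e-03  1.177e+00 -2.544e+00] F [-5.9 -1.1 24.7] M [-0.05  1.73 -0.01] w 0.0293 gf 60.0 tilt [ 0.0071 -0.001 ]
```

>>> servo_tool([
  {"dr": [0,0,0.14],"dp": [0,0,0.0],"claw": 0.02},
  {"dr": [0,0,0.28],"dp": [0,0,0.0001],"claw": 0.02},
  {"dr": [0,0,0.42],"dp": [0,0,0.0002],"claw": 0.02},
  {"dr": [0,0,0.56],"dp": [0,0,0.0003],"claw": 0.02},
  {"dr": [0,0,0.7],"dp": [0,0,0.0004],"claw": 0.02},
  {"dr": [0,0,0.84],"dp": [0,0,0.0005],"claw": 0.02},
])

```text
time_s: 11.05
eef_pos: [0.597, 0.1042, 0.1268]
ee_rot: [-0.057, 0.998, -0.0, 0.004]
ft_force: [-6.6, 0.8, 25.6]
grip_width: 0.0296
finger_force: 60.0
```

```bash
python3 -c "
from h import *
state()"
```

```text
t 11.05 p [0.597  0.1042 0.1268] alpha 96.58 q [-0.014  0.221  1.738 -0.     1.176 -1.7  ] F [-6.6  0.8 25.6] M [0.23 1.74 0.04] w 0.0296 gf 60.0 tilt [ 0.0071 -0.0001]
```

>>> servo_tool([
  {"dr": [0,0,0.14],"dp": [0,0,0.0001],"claw": 0.02},
  {"dr": [0,0,0.28],"dp": [0,0,0.0002],"claw": 0.02},
  {"dr": [0,0,0.42],"dp": [0,0,0.0003],"claw": 0.02},
  {"dr": [0,0,0.56],"dp": [0,0,0.0004],"claw": 0.02},
  {"dr": [0,0,0.7],"dp": [0,0,0.0005],"claw": 0.02},
  {"dr": [0,0,0.84],"dp": [0,0,0.0006],"claw": 0.02},
])

```text
time_s: 11.8
eef_pos: [0.5971, 0.1046, 0.1262]
ee_rot: [0.355, 0.935, 0.002, 0.003]
ft_force: [-5.7, 1.3, 24.9]
grip_width: 0.0293
finger_force: 60.0
```

```bash
python3 -c "
from h import *
state()"
```

```text
t 11.8 p [0.5971 0.1046 0.1262] alpha 48.44 q [-1.400e-02  2.220e-01  1.738e+00  1.000e-03  1.175e+00 -8.600e-01] F [-5.7  1.3 24.9] M [ 0.37  1.6  -0.03] w 0.0293 gf 60.0 tilt [0.0075 0.0006]
```

>>> servo_tool([
  {"dr": [0,0,0.14],"dp": [0,0,0.0001],"claw": 0.02},
  {"dr": [0,0,0.28],"dp": [0,0,0.0002],"claw": 0.02},
  {"dr": [0,0,0.42],"dp": [0,0,0.0003],"claw": 0.02},
  {"dr": [0,0,0.56],"dp": [0,0,0.0004],"claw": 0.02},
  {"dr": [0,0,0.7],"dp": [0,0,0.0006],"claw": 0.02},
  {"dr": [0,0,0.84],"dp": [0,0,0.0007],"claw": 0.02},
  {"dr": [0,0,0.98],"dp": [0,0,0.0008],"claw": 0.02},
  {"dr": [0,0,1.12],"dp": [0,0,0.0009],"claw": 0.02},
])

```text
time_s: 12.8
eef_pos: [0.5977, 0.1048, 0.1253]
ee_rot: [0.797, 0.604, 0.004, 0.002]
ft_force: [-5.0, 1.9, 23.3]
grip_width: 0.0292
finger_force: 60.0
```

```bash
python3 -c "
from h import *
state()"
```

```text
t 12.8 p [0.5977 0.1048 0.1253] alpha -15.73 q [-1.400e-02  2.230e-01  1.738e+00  1.000e-03  1.172e+00  2.600e-01] F [-5.   1.9 23.3] M [ 0.47  1.26 -0.  ] w 0.0292 gf 60.0 tilt [0.0091 0.0011]
```

>>> servo_tool([
  {"dr": [0,0,0.14],"dp": [0,0,0.0003],"claw": 0.02},
  {"dr": [0,0,0.28],"dp": [0,0,0.0005],"claw": 0.02},
  {"dr": [0,0,0.42],"dp": [0,0,0.0006],"claw": 0.02},
  {"dr": [0,0,0.56],"dp": [0,0,0.0007],"claw": 0.02},
  {"dr": [0,0,0.7],"dp": [0,0,0.0009],"claw": 0.02},
  {"dr": [0,0,0.84],"dp": [0,0,0.001],"claw": 0.02},
  {"dr": [0,0,0.98],"dp": [0,0,0.0011],"claw": 0.02},
  {"dr": [0,0,1.12],"dp": [0,0,0.0012],"claw": 0.02},
])

```text
time_s: 13.8
eef_pos: [0.5983, 0.1042, 0.1245]
ee_rot: [0.996, 0.088, 0.005, 0.0]
ft_force: [-3.4, 0.7, 24.2]
grip_width: 0.0294
finger_force: 60.0
```

```bash
python3 -c "
from h import *
state()"
```

```text
t 13.8 p [0.5983 0.1042 0.1245] alpha -79.9 q [-0.014  0.224  1.738  0.     1.168  1.38 ] F [-3.4  0.7 24.2] M [ 0.12  1.1  -0.01] w 0.0294 gf 60.0 tilt [ 0.0107 -0.0001]
```

>>> servo_tool([
  {"dr": [0,0,0.14],"dp": [0,0,0.0002],"claw": 0.02},
  {"dr": [0,0,0.28],"dp": [0,0,0.0004],"claw": 0.02},
  {"dr": [0,0,0.42],"dp": [0,0,0.0005],"claw": 0.02},
  {"dr": [0,0,0.56],"dp": [0,0,0.0006],"claw": 0.02},
  {"dr": [0,0,0.7],"dp": [0,0,0.0007],"claw": 0.02},
  {"dr": [0,0,0.84],"dp": [0,0,0.0008],"claw": 0.02},
  {"dr": [0,0,0.98],"dp": [0,0,0.0009],"claw": 0.02},
  {"dr": [0,0,1.12],"dp": [0,0,0.001],"claw": 0.02},
  {"dr": [0,0,1.22],"dp": [0,0,0.0011],"claw": 0.02},
])

```text
time_s: 14.92
eef_pos: [0.5979, 0.1035, 0.1234]
ee_rot: [0.867, -0.498, 0.004, -0.002]
ft_force: [-6.0, -0.9, 25.5]
grip_width: 0.0296
finger_force: 60.0
```

```bash
python3 -c "
from h import *
state()
import pickle,cv2
from rig import arm
b=arm.snapshot('side');pickle.dump(b,open('s2.pkl','wb'))
c=lambda f,x,y,w,h:cv2.resize(f[y:y+h,x:x+w,::-1],(400,400),interpolation=cv2.INTER_CUBIC)
cv2.imwrite('pics/c.png',np.hstack([c(b['frame'],290,140,90,90),c(b['frame'],315,165,40,40)]))
"
```

```text
t 14.93 p [0.5979 0.1035 0.1234] alpha -149.72 q [-1.500e-02  2.250e-01  1.739e+00 -2.000e-03  1.168e+00  2.599e+00] F [-6.  -0.9 25.5] M [-0.31  1.51  0.07] w 0.0296 gf 60.0 tilt [ 0.0093 -0.0016]
```

View pics/c.png

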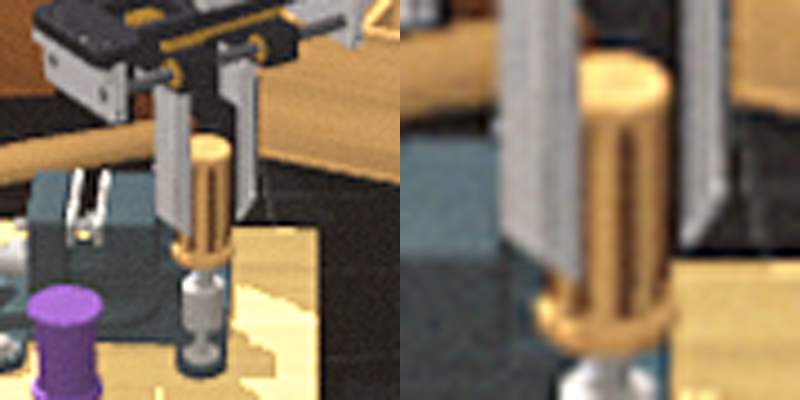

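>>> servo_tool([
  {"dr": [0,0,0.04],"dp": [0,0,0.0],"claw": 0.02},
  {"dr": [0,0,0.08],"dp": [0,0,0.0001],"claw": 0.02},
  {"dr": [0,0,0.08],"dp": [0,0,0.0001],"claw": 0.02},
  {"dr": [0,0,0.08],"dp": [0,0,0.0001],"claw": 0.02},
])

```text
time_s: 15.48
eef_pos: [0.5979, 0.1035, 0.1233]
ee_rot: [0.848, -0.531, 0.004, -0.002]
ft_force: [-4.9, -0.8, 25.2]
grip_width: 0.0292
finger_force: 60.0
```

```bash
python3 -c "
from h import *
state()"
```

```text
t 15.47 p [0.5979 0.1035 0.1233] alpha -154.11 q [-1.500e-02  2.250e-01  1.739e+00 -2.000e-03  1.168e+00  2.676e+00] F [-4.9 -0.8 25.2] M [-0.28  1.51  0.05] w 0.0292 gf 60.0 tilt [ 0.0091 -0.0016]
```

>>> servo_tool([
  {"dr": [0,0,0],"dp": [0,0,-0.004],"claw": 0.02},
  {"dr": [0,0,0],"dp": [0,0,-0.0075],"claw": 0.02},
  {"dr": [0,0,0],"dp": [0,0,-0.011],"claw": 0.02},
  {"dr": [0,0,0],"dp": [0,0,-0.016],"claw": 0.02},
  {"dr": [0,0,0],"dp": [0,0,-0.03],"claw": 0.02},
  {"dr": [0,0,0],"dp": [0,0,-0.06],"claw": 0.02},
  {"dr": [0,0,0],"dp": [0,0,-0.097],"claw": 0.02},
  {"dr": [0,0,0],"dp": [0,0,-0.097],"claw": 0.02},
  {"dr": [0,0,0],"dp": [0,0,-0.097],"claw": 0.02},
])

```text
time_s: 16.6
eef_pos: [0.593, 0.1038, 0.2118]
ee_rot: [0.847, -0.531, -0.001, 0.001]
ft_force: [-0.3, -0.9, -0.9]
grip_width: 0.0291
finger_force: 60.0
```

```bash
python3 -c "
from h import *
goal(.5436,-.295,.21,-190)
from rig import arm
import pickle,cv2
b=arm.snapshot('side')
c=lambda f,x,y,w,h:cv2.resize(f[y:y+h,x:x+w,::-1],(400,400),interpolation=cv2.INTER_CUBIC)
f=b['frame'].astype(float).mean(2)
for r in range(206,215): print(r,f[r,328:344].astype(int))
cv2.imwrite('pics/d.png',np.hstack([c(b['frame'],290,110,110,110),c(b['frame'],305,160,60,60)]))
"
```

```text
t 16.6 p [0.593  0.1038 0.2118] alpha -154.12 q [-1.400e-02  1.310e-01  1.677e+00 -1.000e-03  1.336e+00  2.676e+00] F [-0.3 -0.9 -0.9] M [0.06 0.13 0.08] w 0.0291 gf 60.0 tilt [-0.0021 -0.001 ]
 dp [0.3372, 0.2185, 0.0023] dr [0.0022, -0.0007, 0.6262]
206 [ 66  70  70  67  67  66  64  59  78 109 114 112 116  81 163 232]
207 [ 75  71  71  68  65  63  74  78 102 122 119 115 118 101 167 232]
208 [ 72  75  77  74  67  62  90 123 119  88  81  91 111 114 157 230]
209 [ 73  72  72  73  75 118 214 233 219 147  83  63  83 101 162 233]
210 [ 77  73  77  69 103 157 246 250 233 181 100  66  63  96 168 232]
211 [ 73  75  78  65 113 151 188 192 178 143  91  68  62 126 175 235]
212 [ 76  75  76  69  88 124 140 137 121  97  76  74  59 126 223 240]
213 [ 72  76  69  74  76  97 133 140 110  75  70  70  58 127 210 233]
214 [ 71  72  74  75  70  90 139 145 108  75  70  72  61 119 160 200]
```

View pics/d.png

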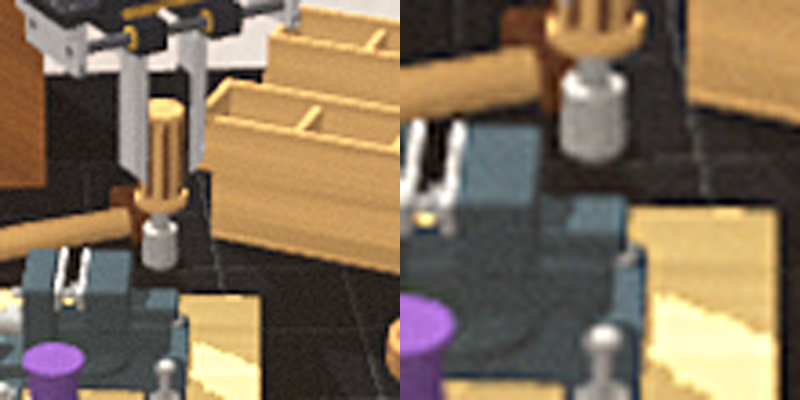

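```bash
python3 -c "
from h import *
s=D['side']
p=np.array([.593,.1038,0])
for z,m in((.145,'mouth'),(.258,'top'),(.19,'collar')): print(m,proj(s,p+[0,0,z]))
from rig import arm
f=arm.snapshot('side')['frame'].astype(float).mean(2)
for r in (175,178,181,140,144,148): print(r,f[r,322:350].astype(int))
goal(.5436,-.295,.212,-154)
"
```

```text
mouth [334.38967823 181.59621211]
top [334.88503097 139.25832639]
collar [334.58186804 165.16971585]
175 [ 73  59  44  39  60  56  47 130 147 145 146 149 155 148 130 126  79  42
  42  43  40  38  47  42  40  42  89  90]
178 [ 53  53  48  42  40  31  48 138 151 145 149 142 136 129 124 128  73  34
  40  40  38  42  45  42  45  41  77  62]
181 [113 114 118 100  51  29  28 147 162 145 144 151 151 133 125 126  89  41
  39  38  45  42  43  39  43  49  43  55]
140 [ 77 161 179 174 166 153 152 148 136 199 212 205 203 206 208 212 220 215
 145  27 139 162 152 156 119  98 105 109]
144 [ 77 159 178 175 164 153 154 162 111  91 119 134 133 104 111 125 121  75
  50  29 139 162 156 152 141 142 138 135]
148 [ 70 160 184 176 169 153 152 162 105  69 133 150 113  60  91 128 116  86
  53  51 143 162 153 162 162 146 149 148]
t 16.7 p [0.5927 0.1037 0.211 ] alpha -154.12 q [-1.400e-02  1.310e-01  1.678e+00 -1.000e-03  1.336e+00  2.676e+00] F [-0.7  0.1 -2.1] M [0.04 0.18 0.03] w 0.0294 gf 60.0 tilt [-0.0035 -0.0011]
 dp [0.3373, 0.2182, -0.0004] dr [0.0036, 0.0006, -0.0022]
```

>>> servo_tool([
  {"dr": [0.01,0.005,0],"dp": [0.034,0.022,0],"claw": 0.02},
  {"dr": [0.02,0.01,0],"dp": [0.08,0.052,0],"claw": 0.02},
  {"dr": [0.034,0.015,0],"dp": [0.13,0.084,0],"claw": 0.02},
  {"dr": [0.034,0.015,0],"dp": [0.18,0.1165,0],"claw": 0.02},
  {"dr": [0.034,0.015,0],"dp": [0.23,0.149,0],"claw": 0.02},
  {"dr": [0.034,0.015,0],"dp": [0.28,0.181,0],"claw": 0.02},
  {"dr": [0.034,0.015,0],"dp": [0.32,0.207,0],"claw": 0.02},
  {"dr": [0.034,0.015,0],"dp": [0.337,0.218,0],"claw": 0.02},
  {"dr": [0.034,0.015,0],"dp": [0.337,0.218,0],"claw": 0.02},
  {"dr": [0.034,0.015,0],"dp": [0.337,0.218,0],"claw": 0.02},
  {"dr": [0.034,0.015,0],"dp": [0.337,0.218,0],"claw": 0.02},
])

```text
time_s: 18.08
eef_pos: [0.5454, -0.2931, 0.2138]
ee_rot: [0.848, -0.53, 0.016, -0.01]
ft_force: [0.4, -0.7, -1.3]
grip_width: 0.0295
finger_force: 60.0
```

```bash
python3 -c "
from h import *
goal(.5436,-.295,.15,-154)
s=D['side'];p=np.array([.5436,-.295,0])
for z,m in((.145,'mouth'),(.151,'low'),(.258,'top')): print(m,proj(s,p+[0,0,z]))
from rig import arm
import cv2
b=arm.snapshot('side')
cv2.imwrite('pics/e.png',cv2.resize(b['frame'][200:320,260:420,::-1],(800,600),interpolation=cv2.INTER_CUBIC))
"
```

```text
t 18.07 p [ 0.5454 -0.2931  0.2138] alpha -153.99 q [-0.687  0.146  1.657  0.025  1.31   1.995] F [ 0.4 -0.7 -1.3] M [0.07 0.13 0.04] w 0.0295 gf 60.0 tilt [0.0377 0.0006]
 dp [-0.0001, 0.0046, 0.0637] dr [-0.0342, -0.016, -0.0001]
mouth [324.33588558 284.74733797]
low [324.33948289 282.23871972]
top [324.40734467 234.91473394]
```

View pics/e.png

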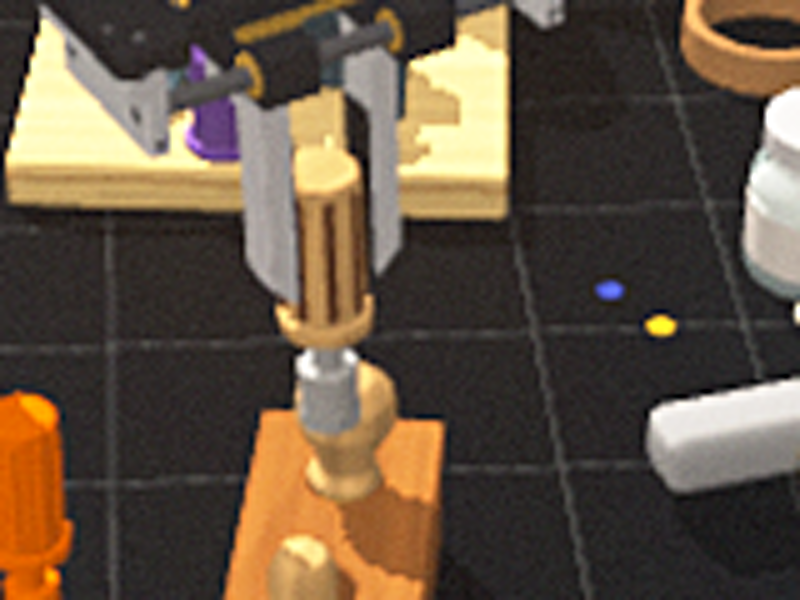

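>>> servo_tool([
  {"dr": [-0.011,-0.005,0],"dp": [0.0009,0.0025,0.0],"claw": 0.02},
  {"dr": [-0.011,-0.005,0],"dp": [0.0003,0.0037,0.04],"claw": 0.02},
  {"dr": [-0.011,-0.005,0],"dp": [-0.0003,0.005,0.072],"claw": 0.02},
  {"dr": [-0.011,-0.005,0],"dp": [-0.0003,0.005,0.072],"claw": 0.02},
  {"dr": [-0.011,-0.005,0],"dp": [-0.0003,0.005,0.072],"claw": 0.02},
  {"dr": [-0.011,-0.005,0],"dp": [-0.0003,0.005,0.072],"claw": 0.02},
])

```text
time_s: 18.88
eef_pos: [0.5441, -0.2974, 0.144]
ee_rot: [0.847, -0.531, 0.013, -0.006]
ft_force: [0.3, -0.3, -1.6]
grip_width: 0.029
finger_force: 60.0
```

```bash
python3 -c "
from h import *
s,r=state()
print(r.inv().apply(np.array([.5436,-.295,.090])-s['eef_pos']).round(4))
"
```

```text
t 18.88 p [ 0.5441 -0.2974  0.144 ] alpha -154.11 q [-0.69   0.22   1.704  0.017  1.193  1.993] F [ 0.3 -0.3 -1.6] M [ 0.12  0.14 -0.05] w 0.029 gf 60.0 tilt [ 0.0284 -0.0025]
[-0.0032  0.0008  0.0539]
```

>>> servo_tool([
  {"dr": [0,0,0],"dp": [-0.0024,-0.0006,0.0],"claw": 0.02},
  {"dr": [0,0,0],"dp": [-0.0024,-0.0006,0.0],"claw": 0.02},
  {"dr": [0,0,0],"dp": [-0.0025,-0.0004,0.006],"claw": 0.02},
  {"dr": [0,0,0],"dp": [-0.0026,-0.0003,0.012],"claw": 0.02},
  {"dr": [0,0,0],"dp": [-0.0027,-0.0001,0.018],"claw": 0.02},
  {"dr": [0,0,0],"dp": [-0.0027,-0.0001,0.018],"claw": 0.02},
])

```text
time_s: 19.62
eef_pos: [0.5424, -0.294, 0.123]
ee_rot: [0.847, -0.531, 0.011, -0.007]
ft_force: [1.7, -0.8, -2.7]
grip_width: 0.0297
finger_force: 60.0
```

```bash
python3 -c "
from h import *
s,r=state()
print(r.inv().apply(np.array([.5436,-.295,.090])-s['eef_pos']).round(4))
"
```

```text
t 19.62 p [ 0.5424 -0.294   0.123 ] alpha -154.12 q [-0.688  0.24   1.722  0.018  1.159  1.995] F [ 1.7 -0.8 -2.7] M [ 0.06 -0.16  0.06] w 0.0297 gf 60.0 tilt [0.0256 0.0002]
[0.001  0.0001 0.033 ]
```

>>> servo_tool([
  {"dr": [0,0,0],"dp": [0.0005,-0.0003,0.006],"claw": 0.02},
  {"dr": [0,0,0],"dp": [0.0007,-0.0002,0.013],"claw": 0.02},
  {"dr": [0,0,0],"dp": [0.0009,0.0,0.02],"claw": 0.02},
  {"dr": [0,0,0],"dp": [0.001,0.0,0.026],"claw": 0.02},
  {"dr": [0,0,0],"dp": [0.001,0.0001,0.031],"claw": 0.02},
  {"dr": [0,0,0],"dp": [0.001,0.0001,0.033],"claw": 0.02},
  {"dr": [0,0,0],"dp": [0.001,0.0001,0.033],"claw": 0.02},
])

```text
time_s: 20.5
eef_pos: [0.5437, -0.2951, 0.0907]
ee_rot: [0.847, -0.531, 0.011, -0.007]
ft_force: [-0.1, -0.4, -2.4]
grip_width: 0.0292
finger_force: 60.0
```

```bash
python3 -c "
from h import *
s,r=state()
"
```

```text
t 20.5 p [ 0.5437 -0.2951  0.0907] alpha -154.11 q [-0.688  0.284  1.734  0.018  1.103  1.994] F [-0.1 -0.4 -2.4] M [ 0.02  0.16 -0.06] w 0.0292 gf 60.0 tilt [ 0.0257 -0.0002]
```

>>> servo_tool([
  {"dr": [0,0,0],"dp": [0,0,0.002],"claw": 0.02},
  {"dr": [0,0,0],"dp": [0,0,0.004],"claw": 0.02},
  {"dr": [0,0,0],"dp": [0,0,0.0045],"claw": 0.02},
  {"dr": [0,0,0],"dp": [0,0,0.0045],"claw": 0.02},
], force=15)

```text
time_s: 21.0
eef_pos: [0.544, -0.2953, 0.087]
ee_rot: [0.847, -0.531, 0.011, -0.007]
ft_force: [-1.2, 1.1, 4.0]
grip_width: 0.03
finger_force: 15.0
```

```bash
python3 -c "
from h import *
s,r=state()
"
```

```text
t 21.0 p [ 0.544  -0.2953  0.087 ] alpha -154.11 q [-0.688  0.289  1.735  0.018  1.096  1.994] F [-1.2  1.1  4. ] M [0.41 0.66 0.02] w 0.03 gf 15.0 tilt [ 0.026  -0.0007]
```

Collar is resting on the block. Open slightly, wait, then rise.

>>> servo_tool([
  {"dr": [0,0,0],"dp": [0,0,-0.001],"claw": 0.034},
  {"dr": [0,0,0],"dp": [0,0,-0.001],"claw": 0.04},
  {"dr": [0,0,0],"dp": [0,0,-0.001],"claw": 0.048},
  {"dr": [0,0,0],"dp": [0,0,-0.001],"claw": 0.052},
  {"dr": [0,0,0],"dp": [0,0,-0.001],"claw": 0.052},
  {"dr": [-0.023,-0.011,0],"dp": [0,0,-0.005],"claw": 0.052},
  {"dr": [-0.023,-0.011,0],"dp": [0,0,-0.03],"claw": 0.052},
  {"dr": [-0.023,-0.011,0],"dp": [0,0,-0.08],"claw": 0.052},
  {"dr": [-0.023,-0.011,0],"dp": [0,0,-0.13],"claw": 0.052},
  {"dr": [-0.023,-0.011,0],"dp": [0,0,-0.15],"claw": 0.052},
  {"dr": [-0.023,-0.011,0],"dp": [0,0,-0.15],"claw": 0.052},
  {"dr": [-0.023,-0.011,0],"dp": [0,0,-0.15],"claw": 0.052},
])

```text
time_s: 22.5
eef_pos: [0.539, -0.2943, 0.2334]
ee_rot: [0.847, -0.531, -0.002, -0.0]
ft_force: [-0.3, 0.0, 0.1]
grip_width: 0.0521
finger_force: 0.0
```

```bash
python3 -c "
from h import *
s,r=state()
from rig import arm
import cv2
b=arm.snapshot('side')['frame']
c=lambda f,x,y,w,h:cv2.resize(f[y:y+h,x:x+w,::-1],(400,400),interpolation=cv2.INTER_CUBIC)
cv2.imwrite('pics/f.png',np.hstack([c(b,265,240,120,120),c(b,255,165,120,120)]))
"
```

```text
t 22.5 p [ 0.539  -0.2943  0.2334] alpha -154.13 q [-0.684  0.143  1.624 -0.     1.379  2.006] F [-0.3  0.   0.1] M [0.08 0.12 0.06] w 0.0521 gf 0.0 tilt [-0.0032  0.0023]
```

View pics/f.png

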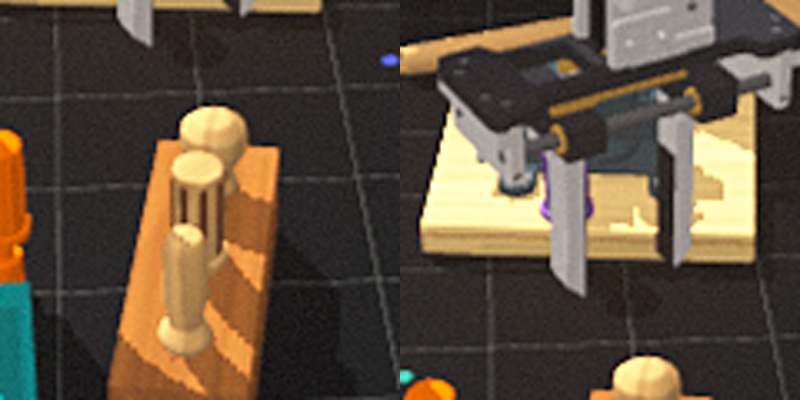

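The picture shows the driver upright in the middle hole (handle top at about crop pixel (197,165)) next to the undisturbed screwdriver and awl, with the gripper well clear above. I'm handing in.

```bash
python3 -c "
from rig import arm
print(arm.sign_off())"
```

```text
the job is handed in; nothing more can be done
None
```

I turned the screw about three quarters of a turn under a steady push of about 25 N, drawing it in about 3.8 mm (estimated from the arm's height and a camera check, not read directly). The driver is back upright in the block's middle hole, and I handed the job in at about 22.5 s.

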